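Seat a tube's stopper in the guarded press

ROBOT

A 6-joint arm with a two-finger parallel gripper is mounted at the origin on a cart in front of the work surface, level with it; the furniture and walls round the work are solid. World frame = base frame: x ahead of the robot, y to its left, z up, the work surface at z = 0. Lengths are in m, angles in degrees, forces in N, time in s.
With the tool pointing down it reaches from about 0.4 to 0.825 m from the base axis. Payload 7 kg.
Tool frame: the origin (TCP) lies on the mounting face of the last link; the fingertips stand 178 mm ahead of it and the grasp point (between the pads) lies 159 mm ahead of it (ctrl.tip_extent is the distance from the TCP to the fingertips, in m); z points along the fingers, y is the direction in which the jaws open and shut (so a half turn about z gives the same grasp; the last joint's range is limited). The gripper opens to 88 mm and grips with 3 to 60 N. Pads are 19 mm wide; open, the fingers measure 130 mm over their backs; the gripper's body (78 mm by 193 mm) begins 47 mm behind the grasp point.
Start: joints at [82.168, 20.546, 0.682, 0, -70.136, -16.507], TCP at [0.278, 0.615, 0.405] pointing down, gripper open.
Joint ranges: [-176.03, 176.03], [-82.01, 121.73], [-58.28, 71.71], [-173.87, 95.51], [-174.79, -0.11], [-173.66, 173.66]. Speed limits (degrees/s): [136.94, 136.94, 172.46, 180, 180, 180].

INTERFACE

Orientations are given as [roll, pitch, yaw] about the fixed x, y, z axes, in that order (R = Rz(yaw) Ry(pitch) Rx(roll)).
In Python, from plant import ctrl gives the robot as it stands. The module is installed in compiled form; this text tells all that it offers.
- The arm moves only by the tool carry_out, never from a script. Its argument "moves" is text: rows parted by semicolons, each of 7 numbers parted by spaces: the finger opening in m, from 0 to 0.0876, then the shift along the tool's x, y, z in m, then the turn, a rotation vector about the tool's x, y, z in rad. A call has 1 to 20 rows; each row is the pose to reach, as a shift and turn from the pose commanded when the call began, along the tool's axes at that moment; what a row does not reach only later rows make up. A row lasts 1/10 s, in which the tool goes at most 50 mm and 8.59 degrees, less where a joint would pass 70% of its speed; a pose out of reach is approached as far as the arm can. A call with a gripper value outside its range is refused whole. The fingers move at their own pace and stop on an object; the grip force is fixed at half the most. Time passes only in rows, so rows that repeat a pose let the fingers close. It gives the time, the measured TCP pose, the force and the opening at its end, in the units of the state.
- ctrl.get_obs(): the state, without advancing time (a new reading comes with each control period).
- ctrl.snapshot(name): name is "side" or "top" or "wrist"; returns a dict with "image" (480x640x3 uint8, red, green, blue), "K" (3x3 intrinsics, pixels), "k1" (the pictures are not rectified: a ray, as slopes to the right and down, at radius r is drawn at 1 + k1 r^2 times it, then the intrinsics apply), "R" (3x3) and "t" (3): a world point X has camera coordinates R X + t. Camera axes: x right, y down, z forward; pixel columns grow to the right and rows downward; lengths in m; the calibration is good to about 2 mm. A picture is of the moment at which its call begins. There is no depth.
- ctrl.close_job(): hands the job in, once; it reports no verdict.
Trained networks look in a picture, given as the dict that the camera call returned (one of the last four; its "shot" number tells which), for a name from the list of things; names that differ only in an ending like _2 or _b are one class to them, and where a whole thing is asked for, a point or a joint stands for the part that bears it (a point fixed in the world has none). Each returns a list of dicts, best first, with "confidence" (0 to 1); they miss things now and then, are a little off and sometimes report something else, mostly with a low value. They report only what shows in the picture. A call takes as long as a camera call.
- ctrl.recognise(picture, label): "extent" ([left, top, right, bottom] in pixels, round what is visible of it).
- ctrl.trace(picture, label): "region" (480x640 bool, what is visible of it) and "extent" ([left, top, right, bottom] in pixels, round what is visible of it).
- ctrl.mark_of(picture, label): "at" ([row, column] in pixels: a listed point, or the origin of a listed thing).
The state is a dict: "clock": time; "joint_pos": joint angles; "qvel": joint speeds; "tau": joint torques, N m; "tool_pos": TCP position; "orientation": TCP orientation; "force": force on the tool from outside, world axes, zero at the start; "moment": the same for the moment, N m; "opening": finger opening in m.
Only numpy, scipy, OpenCV 4.12 (cv2) and the standard library are available. Lean on these libraries where they do the work, as an engineer would, in place of code of your own. Each camera call takes 0.05 s, during which the arm holds its last target.

TASK

The blood tube on the loading slide of the stoppering press still has its lavender stopper standing up from the tube. Pushing with the fingertips, send the slide in under the press as far as it goes, then reach down through the orange-edged window of the clear splash guard and press the red lever right down so that the stopper is fully home, keep it down for a full second, and let it spring back up. Do not touch the guard, the tube or its stopper, lift nothing, and leave the other things on the bench where they stand.

Things in the scene. Friction and masses are not known exactly. Their poses are not given: they have to be found in the camera images.
- press: hand-operated stoppering press fixed to the worktop, grey, base 215 x 150 mm; origin at the centre of its underside on the worktop, straight below the ram. x points to the back (column side), the front (-x) is turned roughly to the robot, y to its left, where the slide comes out, z up. Highest part 204 mm (guard top screws 206 mm)
- guard: clear splash guard fixed on the press, same origin and axes as the press: front panel at x = -0.1155 m, side panels at y = +-0.068 m (the left one covers only the front 70 mm, the slide passes behind it), flat top panel 4 mm thick with its upper face at z = 0.202 m, from x = -0.1155 to +0.090 m, y = -0.068 to +0.068 m. It must not be touched
- window (a point): centre of the window in the guard's top panel, on the panel's upper face (press frame x -0.058, y 0, z 0.202 m). Clear opening 76 mm along the press's x and 86 mm along its y, inside an orange edging that stands 1 mm above and below the panel (top 203 mm)
- lever_pad (a point): centre of the upper face of the red ribbed paddle at the end of the lever, 46 x 46 mm, straight below the window; at rest 13 mm below the panel's upper face. Moves with the lever
- lever (a joint): lever angle, rad: 0 at rest (up), grows as the paddle goes down, end 0.205. Pivot 120 mm behind the paddle, along the press's y. The stopper is home at 0.17 to 0.175 (paddle 20 to 21 mm below rest). Spring return: the paddle takes 3 to 4 N at first, about 10 N just before home, then the force rises steeply (20 N about 1 mm on). The ram sinks 62 mm per rad and meets the stopper after 2.5 to 5.5 mm
- slide (a joint): loading slide position, m: 0 fully out to the left, 0.095 fully in, against its stop, where the tube stands under the ram. Drag about 2 N. It moves along the press's -y and stays where it is left
- push_face (a point): middle of the outer (left, +y) face of the black upright push plate at the left end of the slide: plate 58 mm along x, 10 mm thick, from 18.5 to 70.5 mm above the worktop; this point is 50 mm above the worktop. The tube stands 131 mm inward of it. Fully in, the face is 131 mm from the ram's axis, 63 mm outside the guard. Moves with the slide
- tube: loose glass blood tube 16 mm in diameter, 73 mm long, with a paper label, standing upright in the white nest of the slide, its top with the stopper outside the nest; origin at the centre of its bottom (26.5 mm above the worktop). Not to be touched by the robot
- stopper (a joint): how far the lavender stopper (20 mm in diameter, 20.5 mm tall) has been pressed into the tube, m: 0.008 fully home; at the start 0 to 0.003, that is 5 to 8 mm too high. It slides stiffly (8 N) and stays. Its top is 111.5 mm above the worktop when home
- marker_red: red felt marker 132 mm long, 15 mm thick, lying loose in front of the slide; origin under its middle. A bystander
- specimen_jar: translucent lidded jar, 43 mm in diameter, 48 mm tall, loose behind the slide; origin under its middle. A bystander
- blue_cap: open blue plastic cap, 35 mm in diameter, 26 mm tall, loose; origin under its middle. A bystander
- stain_bottle: purple dropper bottle with white cap, 34 mm in diameter, 89 mm tall, loose; origin under its middle. A bystander
- forceps: steel forceps 128 mm long, 9 mm thick, lying loose; origin under its middle. A bystander

How it is judged:
By the outcome, as a careful person would: the job done as asked, in the order asked, and still so for the second after the job is handed in, with the robot touching nothing.
It also fails if it takes over 48 s, if anything falls off the work surface, if the arm or the gripper's body presses on something with over 40 N, if the wrist force passes 120 N, or if a joint passes its speed limit or range.

## Working session

There is one attempt and no reset: what is moved stays moved. The work goes in short steps, Python scripts to look and compute and a tool call to move; the robot and the scene stay as the last step left them, time stands still between calls to the robot, and variables do not carry over. Pictures are saved under pics/ and viewed, and the job is handed in when it is done.

Besides the shell and the picture viewer there is one more tool, called after "Request:" by a JSON object that holds its "fn" and its "kwargs", one argument or row to a line. carry_out: Moves the arm, as the interface text tells. Its arguments: {"type":"object","properties":{"moves":{"type":"string"}},"required":["moves"]}

```bash
mkdir -p pics
cat > h.py <<'E'
import numpy as np,cv2
from plant import ctrl
from scipy.spatial.transform import Rotation as Ro
def save(p,n): cv2.imwrite(f'pics/{n}.png',p['image'][:,:,::-1])
def ray(p,rc):
    K=np.array(p['K']);v=(rc[0]-K[1,2])/K[1,1];u=(rc[1]-K[0,2])/K[0,0]
    rd=np.hypot(u,v);r=rd
    for _ in range(50): r=rd/(1+p['k1']*r*r)
    s=r/rd if rd>0 else 1
    R=np.array(p['R']);t=np.array(p['t'])
    d=R.T@np.array([u*s,v*s,1]);return -R.T@t,d/np.linalg.norm(d)
def onz(p,rc,z):
    c,d=ray(p,rc);return c+d*(z-c[2])/d[2]
def proj(p,X):
    c=np.array(p['R'])@np.array(X)+np.array(p['t']);u,v=c[0]/c[2],c[1]/c[2];f=1+p['k1']*(u*u+v*v)
    K=np.array(p['K']);return np.array([K[1,1]*v*f+K[1,2],K[0,0]*u*f+K[0,2]])
def tri(rs):
    A=np.zeros((3,3));b=np.zeros(3)
    for c,d in rs:
        M=np.eye(3)-np.outer(d,d);A+=M;b+=M@c
    X=np.linalg.solve(A,b);return X,[np.linalg.norm((np.eye(3)-np.outer(d,d))@(X-c)) for c,d in rs]
E
python3 - <<'E'
from h import *
P={n:ctrl.snapshot(n) for n in('side','top','wrist')}
for n,p in P.items():
    save(p,n+'0'); print(n,'cam',ray(p,(240,320))[0].round(3))
    for l in ['press','window','lever_pad','push_face','tube','marker_red','specimen_jar','blue_cap','stain_bottle','forceps']:
        m=ctrl.mark_of(p,l)[:2]
        print(l,[(np.round(q['at'],1).tolist(),round(q['confidence'],2)) for q in m])
print(ctrl.get_obs(),ctrl.tip_extent)
E
```

```text
side cam [0.439 0.895 0.766]
press [([259.2, 305.1], 0.78), ([408.5, 399.4], 0.46)]
window [([192.8, 331.8], 0.74)]
lever_pad [([196.3, 330.9], 0.47), ([420.8, 340.2], 0.34)]
push_face [([307.0, 309.7], 0.61)]
tube [([189.8, 327.9], 0.68), ([275.2, 309.8], 0.48)]
marker_red [([289.6, 369.9], 0.75)]
specimen_jar [([311.5, 253.8], 0.64)]
blue_cap [([221.3, 383.6], 0.54), ([305.3, 310.9], 0.28)]
stain_bottle [([421.6, 340.7], 0.85)]
forceps [([406.6, 397.3], 0.74)]
top cam [0.233 0.017 1.795]
press [([235.8, 358.2], 0.81)]
window [([241.2, 366.8], 0.62), ([234.6, 356.1], 0.49)]
lever_pad [([239.8, 366.6], 0.61), ([237.0, 354.9], 0.44)]
push_face [([243.6, 286.1], 0.68)]
tube [([241.0, 328.7], 0.63)]
marker_red [([288.2, 325.0], 0.64), ([306.5, 222.1], 0.4)]
specimen_jar [([205.2, 293.2], 0.74)]
blue_cap [([299.1, 422.7], 0.55)]
stain_bottle [([278.1, 208.6], 0.42)]
forceps [([310.6, 219.0], 0.57), ([245.0, 286.9], 0.45)]
wrist cam [0.337 0.588 0.383]
press []
window []
lever_pad []
push_face []
tube []
marker_red []
specimen_jar []
blue_cap []
stain_bottle []
forceps []
{'clock': 1.65, 'joint_pos': array([ 8.21678603e+01,  2.05446077e+01,  6.81890685e-01,  8.20574798e-04,
       -7.01337698e+01, -1.65060785e+01]), 'qvel': array([-0.05746981,  0.005141  , -0.07470265, -0.07191917,  0.16652714,
        0.00480099]), 'tau': array([ 5.26432850e-04, -5.82370555e+01,  2.93282372e+01,  7.00184494e+00,
        1.23529843e-02, -4.59208002e-05]), 'tool_pos': array([0.27820237, 0.6149826 , 0.4046831 ]), 'orientation': array([-1.79996412e+02,  2.58187173e-04, -2.43379393e+01]), 'force': array([0.19496108, 0.2712108 , 0.62984734]), 'moment': array([ 0.0112833 , -0.00850572, -0.04549797]), 'opening': 0.08779899535700136} 0.1781
```

View pics/side0.png

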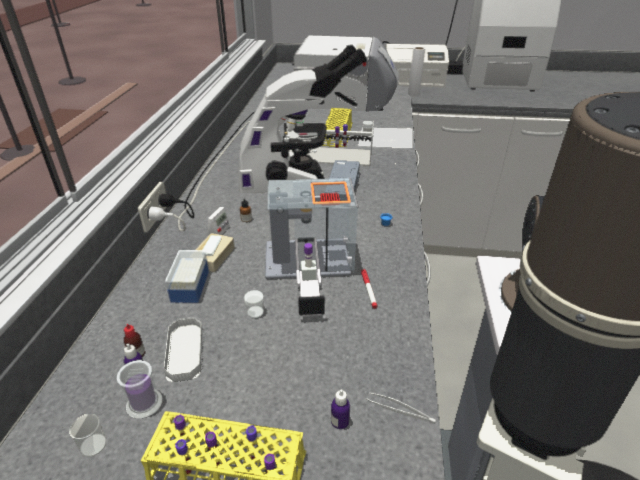

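View pics/top0.png

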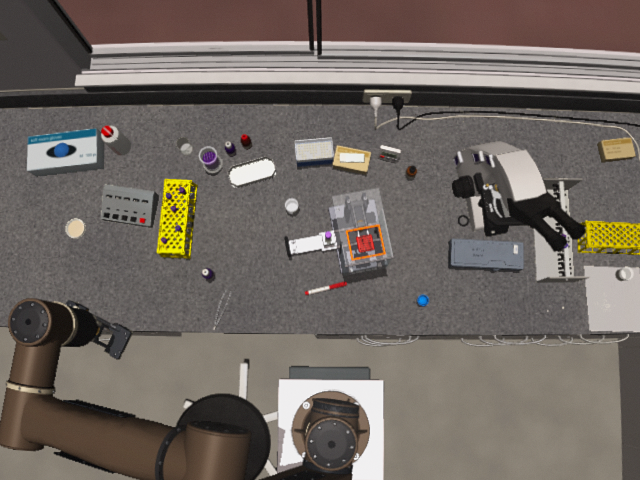

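Run:
```python
import cv2
a=cv2.imread('pics/side0.png');cv2.imwrite('pics/side0z.png',cv2.resize(a[130:450,200:440],None,fx=2.4,fy=2.4)[:600] if 0 else cv2.resize(a[130:380,190:440],(600,600),interpolation=cv2.INTER_CUBIC))
a=cv2.imread('pics/top0.png');cv2.imwrite('pics/top0z.png',cv2.resize(a[165:325,200:440],(800,533),interpolation=cv2.INTER_CUBIC))
```

```text
(no output)
```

View pics/side0z.png

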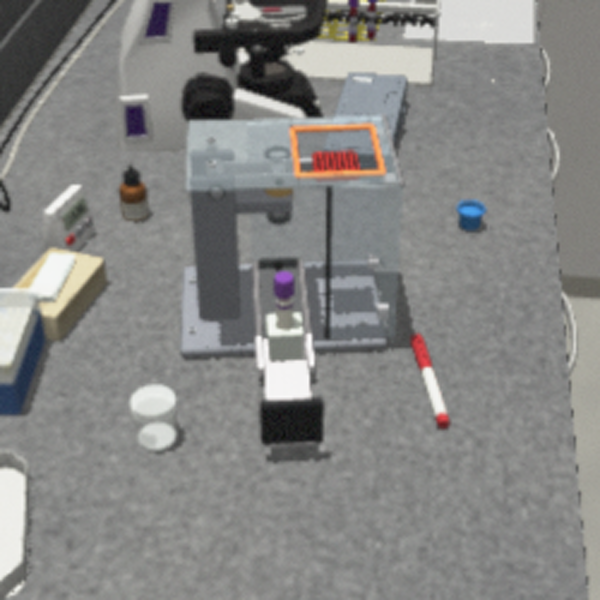

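View pics/top0z.png

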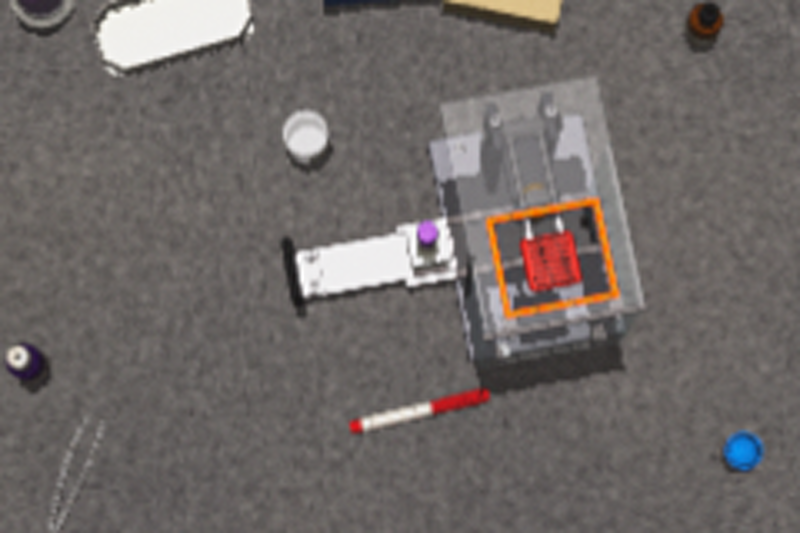

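```bash
cat > fit.py <<'E'
from h import *
from scipy.optimize import least_squares
def fit(P):
    obs={}
    for n,p in P.items():
        hsv=cv2.cvtColor(p['image'],cv2.COLOR_RGB2HSV)
        m=((hsv[:,:,0]>=5)&(hsv[:,:,0]<=16)&(hsv[:,:,1]>170)&(hsv[:,:,2]>150)).astype(np.uint8)
        if n=='top': m[:, :330]=0;m[:,400:]=0;m[:215]=0;m[275:]=0
        if n=='side': m[:,:290]=0;m[:,370:]=0;m[:170]=0;m[215:]=0
        pts=np.argwhere(m)[:,::-1].astype(np.float32)
        h=cv2.convexHull(pts)
        q=cv2.approxPolyN(h,4,ensure_convex=True).reshape(-1,2)
        obs[n]=q[:,::-1]; print(n,m.sum(),obs[n].round(1).tolist())
    def corners(v,w):
        x,y,a=v;c,s=np.cos(a),np.sin(a)
        for sx in(-1,1):
            for sy in(-1,1):
                X=-.058+sx*(.038+w);Y=sy*(.043+w)
                yield np.array([x+c*X-s*Y,y+s*X+c*Y,.203])
    def res(v,ns):
        r=[]
        for n in ns:
            for C in corners(v[:3],v[3]):
                u=proj(P[n],C);d=obs[n]-u;i=np.argmin((d**2).sum(1));r+=list(d[i])
        return np.array(r)
    for ns in (['top'],['side'],['top','side']):
        c=np.mean([onz(P[n],obs[n].mean(0),.203) for n in ns],0)
        best=min((least_squares(res,[c[0]+.058*np.cos(a),c[1]+.058*np.sin(a),a,.004],args=(ns,)) for a in np.radians([-20,-10,0,10,20])),key=lambda o:o.cost)
        print(ns,best.x[:3].round(4),np.degrees(best.x[2]).round(2),'w',best.x[3].round(4),'rms px',np.sqrt(2*best.cost/len(best.fun)).round(2))
    return best.x
E
python3 - <<'E'
from fit import *
P={n:ctrl.snapshot(n) for n in('side','top')}
v=fit(P);x,y,a=v[:3];c,s=np.cos(a),np.sin(a)
W=lambda X,Y,Z:np.array([x+c*X-s*Y,y+s*X+c*Y,Z])
pf={n:ctrl.mark_of(p,'push_face')[0]['at'] for n,p in P.items()}
for n in P: 
    q=onz(P[n],pf[n],.05)[:2]-[x,y];print('pushface',n,onz(P[n],pf[n],.05).round(4),'press frame',(c*q[0]+s*q[1]).round(4),(-s*q[0]+c*q[1]).round(4))
print('pred pf slide 0',W(0,.226,.05).round(4),'in',W(0,.131,.05).round(4),'window',W(-.058,0,.202).round(4))
for n,p in P.items():
    print(n,'pf pred',proj(p,W(0,.226,.05)).round(1),pf[n])
    im=p['image'][:,:,::-1].copy()
    for X,Y,Z in [(-.0155-.1,-.068,.202),(-.1155,.068,.202),(.09,.068,.202),(.09,-.068,.202),(0,0,0),(0,.226,.05),(-.029,.226,.0705),(.029,.226,.0705),(-.029,.226,.0185),(.029,.226,.0185),(0,.095,.116)]:
        r=proj(p,W(X,Y,Z));cv2.circle(im,(int(round(r[1])),int(round(r[0]))),1,(0,255,0),-1)
    im=im[160:340,230:430];cv2.imwrite(f'pics/fit_{n}.png',cv2.resize(im,None,fx=3.3,fy=3.3,interpolation=cv2.INTER_CUBIC))
for l in ['marker_red','specimen_jar','blue_cap','stain_bottle','forceps']:
    print(l,onz(P['top'],ctrl.mark_of(P['top'],l)[0]['at'],0).round(3))
E
```

```text
side 6 [[200.0, 338.0], [201.0, 324.0], [201.0, 321.0], [200.0, 335.0]]
top 205 [[260.0, 351.3999938964844], [229.39999389648438, 345.29998779296875], [224.1999969482422, 379.1000061035156], [253.60000610351562, 385.29998779296875]]
['top'] [ 0.5946 -0.0799  0.189 ] 10.83 w 0.0053 rms px 0.22
['side'] [ 0.5911 -0.0402  0.1327] 7.6 w -0.029 rms px 2.5
['top', 'side'] [ 0.5938 -0.0703  0.1712] 9.81 w -0.0079 rms px 6.72
pushface side [0.5522 0.1485 0.05  ] press frame -0.0037 0.2227
pushface top [0.5639 0.1462 0.05  ] press frame 0.0074 0.2185
pred pf slide 0 [0.5553 0.1524 0.05  ] in [0.5715 0.0588 0.05  ] window [ 0.5367 -0.0802  0.202 ]
side pf pred [308.  308.4] [306.9, 310.1]
top pf pred [244.6 282.4] [241.9, 284.5]
marker_red [0.427 0.025 0.   ]
specimen_jar [0.363 0.347 0.   ]
blue_cap [ 0.392 -0.273  0.   ]
stain_bottle [0.452 0.377 0.   ]
forceps [0.36  0.338 0.   ]
```

```bash
sed -i "s/hsv\[:,:,0\]<=16)&(hsv\[:,:,1\]>170)&(hsv\[:,:,2\]>150)/hsv[:,:,0]<=18)\&(hsv[:,:,1]>110)\&(hsv[:,:,2]>140)/" fit.py
cat > go.py <<'E'
import cv2
from h import *
a=cv2.imread('pics/side0.png');h=cv2.cvtColor(a,cv2.COLOR_BGR2HSV)
print(h[180:206:3,311].tolist());print(h[183,310:352:5].tolist())
E
python3 go.py 2>&1 | tail -3
python3 - <<'E'
from fit import *
P={n:ctrl.snapshot(n) for n in('side','top')}
v=fit(P);x,y,a=v[:3];c,s=np.cos(a),np.sin(a)
W=lambda X,Y,Z:np.array([x+c*X-s*Y,y+s*X+c*Y,Z])
for n,p in P.items():
    print(n,'pf pred',proj(p,W(0,.226,.05)).round(1))
    im=p['image'][160:340,230:430,::-1].copy();im=cv2.resize(im,None,fx=3.3,fy=3.3,interpolation=cv2.INTER_CUBIC)
    for X,Y,Z in [(-.1155,-.068,.202),(-.1155,.068,.202),(.09,.068,.202),(.09,-.068,.202),(0,0,0),(0,.226,.05),(-.029,.226,.0705),(.029,.226,.0705),(-.029,.226,.0185),(.029,.226,.0185),(0,.095,.116),(-.023-.058,-.023,.189),(-.023-.058,.023,.189),(.023-.058,-.023,.189)]:
        r=proj(p,W(X,Y,Z));cv2.circle(im,(int(round((r[1]-230+.5)*3.3)),int(round((r[0]-160+.5)*3.3))),3,(0,255,0),-1)
    cv2.imwrite(f'pics/fit_{n}.png',im)
E
```

```text
[[93, 14, 181], [12, 135, 229], [14, 129, 238], [11, 98, 213], [9, 71, 209], [11, 43, 183], [23, 7, 150], [110, 5, 153], [95, 18, 152]]
[[7, 44, 192], [13, 142, 233], [13, 156, 226], [13, 150, 221], [12, 158, 216], [12, 152, 206], [11, 148, 196], [15, 145, 242], [99, 11, 166]]
side 241 [[203.6999969482422, 312.8999938964844], [182.0, 310.3999938964844], [182.0, 345.5], [201.89999389648438, 350.5]]
top 306 [[260.5, 351.29998779296875], [229.1999969482422, 344.6000061035156], [223.5, 379.29998779296875], [253.89999389648438, 385.70001220703125]]
['top'] [ 0.5947 -0.0793  0.1964] 11.25 w 0.0064 rms px 0.22
['side'] [ 0.594  -0.0751  0.1957] 11.21 w 0.0055 rms px 0.37
['top', 'side'] [ 0.5944 -0.0783  0.1961] 11.24 w 0.0061 rms px 0.51
side pf pred [305.4 311.3]
top pf pred [246.2 285.3]
```

View pics/fit_side.png

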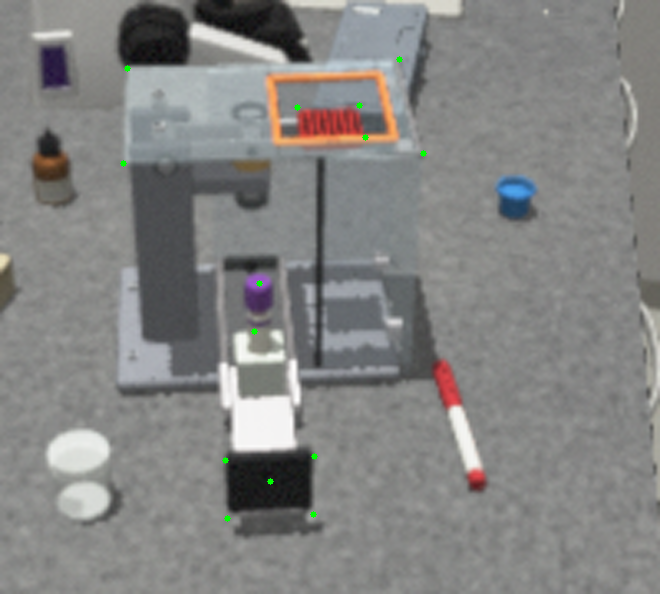

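View pics/fit_top.png

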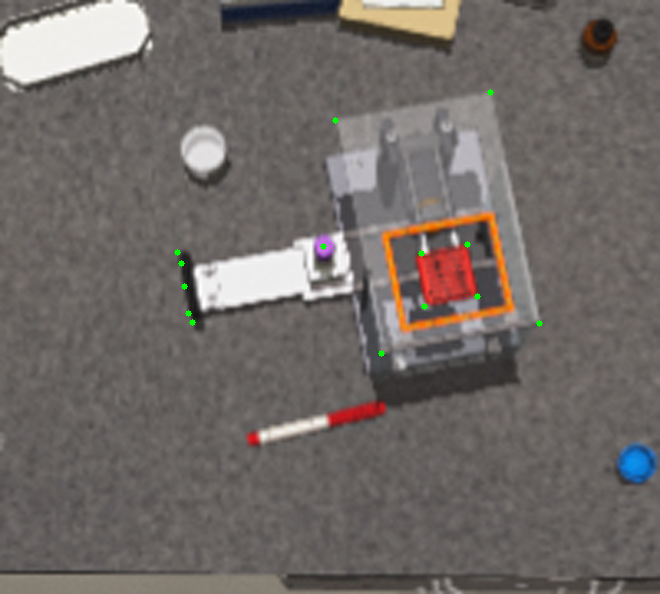

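Request:
{"fn": "carry_out", "kwargs": {
  "moves": "0 0.015 0.010 0 0 0 0.03;0 0.045 0.030 0 0 0 0.10;0 0.081 0.055 0 0 0 0.19;0 0.117 0.079 0 0 0 0.27;0 0.153 0.103 0 0 0 0.36;0 0.189 0.128 0 0 0 0.44;0 0.225 0.152 0 0 0 0.52;0 0.261 0.176 0 0 0 0.60;0 0.297 0.201 0 0 0 0.68;0 0.333 0.225 0 0 0 0.76;0 0.369 0.249 0 0 0 0.84;0 0.396 0.267 0 0 0 0.90;0 0.411 0.278 0 0 0 0.94;0 0.416 0.281 0 0 0 0.95;0 0.416 0.281 0 0 0 0.95;0 0.416 0.281 0 0 0 0.95"
}}

```text
clock: 3.8
tool_pos: [0.5411, 0.1877, 0.4047]
orientation: [-180.0, 0.0, -78.7]
force: [-0.1, 0.4, -0.5]
opening: 0.0006
```

Request:
{"fn": "carry_out", "kwargs": {
  "moves": "0 0 0 0.02 0 0 0;0 0 0 0.055 0 0 0;0 0 0 0.09 0 0 0;0 0 0 0.125 0 0 0;0 0 0 0.155 0 0 0;0 0 0 0.175 0 0 0;0 0 0 0.182 0 0 0;0 0 0 0.182 0 0 0"
}}

```text
clock: 4.6
tool_pos: [0.541, 0.1882, 0.222]
orientation: [179.9, -0.0, -78.7]
force: [-0.0, 0.6, 0.1]
opening: 0.0003
```

Run:
```python
from h import *
p=ctrl.snapshot('side');q=ctrl.snapshot('wrist');save(q,'wrist1')
cv2.imwrite('pics/side1.png',cv2.resize(p['image'][130:380,190:440,::-1],(600,600),interpolation=cv2.INTER_CUBIC))
```

```text
(no output)
```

View pics/side1.png

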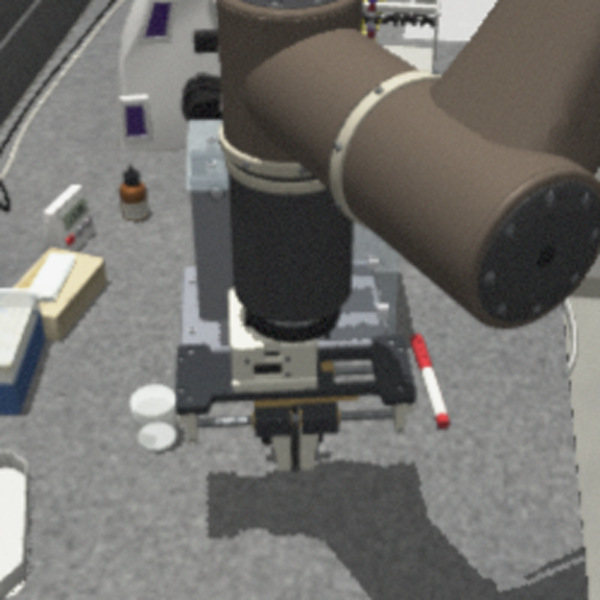

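View pics/wrist1.png

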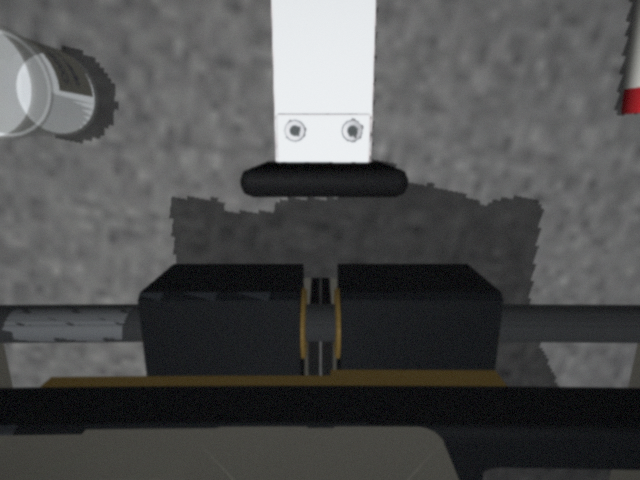

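Run:
```python
from h import *
t=ctrl.snapshot('top');p=ctrl.snapshot('side')
cv2.imwrite('pics/top1.png',cv2.resize(t['image'][150:470,180:440,::-1],(488,600),interpolation=cv2.INTER_CUBIC))
c,d=ray(p,(264,402))
for y in (.1,.15,.2,.25,.3): print((c+d*(y-c[1])/d[1]).round(3))
print(ctrl.get_obs()['joint_pos'].round(1))
```

```text
[0.365 0.1   0.149]
[0.37  0.15  0.188]
[0.374 0.2   0.227]
[0.379 0.25  0.266]
[0.384 0.3   0.305]
[ 38.7  21.4 -24.9   0.  -43.6 -27.4]
```

View pics/top1.png

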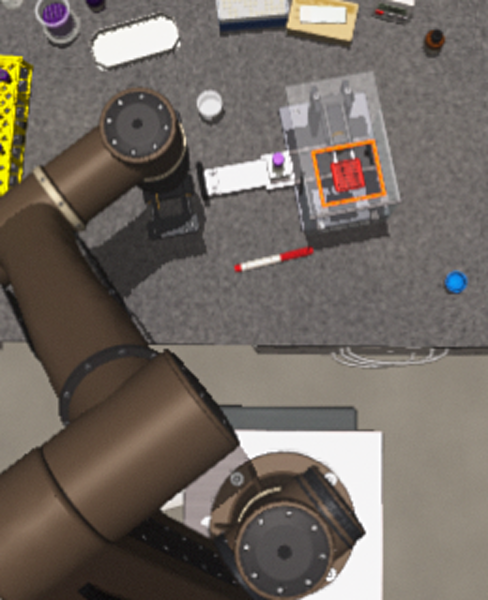

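Request:
{"fn": "carry_out", "kwargs": {
  "moves": "0 0.010 0 0 0 0 0;0 0.022 0 0 0 0 0;0 0.027 0 0 0 0 0;0 0.030 0 0 0 0 0;0 0.033 0 0 0 0 0;0 0.036 0 0 0 0 0;0 0.040 0 0 0 0 0;0 0.045 0 0 0 0 0;0 0.051 0 0 0 0 0;0 0.058 0 0 0 0 0;0 0.065 0 0 0 0 0;0 0.072 0 0 0 0 0;0 0.079 0 0 0 0 0;0 0.086 0 0 0 0 0;0 0.093 0 0 0 0 0;0 0.100 0 0 0 0 0;0 0.107 0 0 0 0 0;0 0.113 0 0 0 0 0;0 0.118 0 0 0 0 0;0 0.121 0 0 0 0 0"
}}

```text
clock: 6.8
tool_pos: [0.5651, 0.0683, 0.2227]
orientation: [-180.0, -0.0, -78.8]
force: [1.2, 2.4, 0.5]
opening: 0.0004
```

Request:
{"fn": "carry_out", "kwargs": {
  "moves": "0 0.002 0 0 0 0 0;0 0.004 0 0 0 0 0;0 0.006 0 0 0 0 0;0 0.006 0 0 0 0 0"
}}

```text
clock: 7.2
tool_pos: [0.566, 0.0627, 0.2226]
orientation: [180.0, -0.0, -78.8]
force: [0.4, 0.1, 0.1]
opening: 0.0006
```

Request:
{"fn": "carry_out", "kwargs": {
  "moves": "0 0.001 0 0 0 0 0;0 0.002 0 0 0 0 0;0 0.003 0 0 0 0 0"
}}

```text
clock: 7.5
tool_pos: [0.5665, 0.0599, 0.2226]
orientation: [180.0, -0.0, -78.8]
force: [-1.6, 1.3, 0.3]
opening: 0.0003
```

Request:
{"fn": "carry_out", "kwargs": {
  "moves": "0 0.001 0 0 0 0 0;0 0.002 0 0 0 0 0"
}}

```text
clock: 7.7
tool_pos: [0.5667, 0.0591, 0.2226]
orientation: [-180.0, 0.1, -78.8]
force: [-6.8, 16.1, 3.2]
opening: 0.0003
```

Request:
{"fn": "carry_out", "kwargs": {
  "moves": "0 0.001 0 0 0 0 0;0 0.002 0 0 0 0 0"
}}

```text
clock: 7.9
tool_pos: [0.5667, 0.0586, 0.2227]
orientation: [-180.0, 0.2, -78.8]
force: [-12.2, 26.7, 6.1]
opening: 0.0005
```

Request:
{"fn": "carry_out", "kwargs": {
  "moves": "0 0.001 0 0 0 0 0;0 0.002 0 0 0 0 0"
}}

```text
clock: 8.1
tool_pos: [0.5668, 0.0581, 0.2227]
orientation: [-179.9, 0.4, -78.8]
force: [-16.9, 36.7, 8.0]
opening: 0.0005
```

Request:
{"fn": "carry_out", "kwargs": {
  "moves": "0 -0.008 0 0 0 0 0;0 -0.02 0 0 0 0 0;0 -0.035 0 0 0 0 0;0 -0.045 0 -0.01 0 0 0;0 -0.05 0 -0.035 0 0 0;0 -0.05 0 -0.07 0 0 0;0 -0.05 0 -0.11 0 0 0;0 -0.05 0 -0.15 0 0 0;0 -0.05 0 -0.18 0 0 0;0 -0.05 0 -0.2 0 0 0;0 -0.05 0 -0.205 0 0 0;0 -0.05 0 -0.205 0 0 0"
}}

```text
clock: 9.3
tool_pos: [0.558, 0.1033, 0.4286]
orientation: [-179.9, 0.0, -78.8]
force: [-0.9, -0.9, -0.7]
opening: 0.0006
```

Run:
```python
from fit import *
P={n:ctrl.snapshot(n) for n in('side','top','wrist')}
t=P['top'];save(P['wrist'],'wrist2')
cv2.imwrite('pics/top2.png',cv2.resize(t['image'][165:325,200:440,::-1],(800,533),interpolation=cv2.INTER_CUBIC))
p=P['side'];cv2.imwrite('pics/side2.png',cv2.resize(p['image'][130:380,190:440,::-1],(600,600),interpolation=cv2.INTER_CUBIC))
print(ctrl.get_obs()['force'])
```

```text
[-0.02818528 -0.30608788 -1.5449347 ]
```

View pics/top2.png

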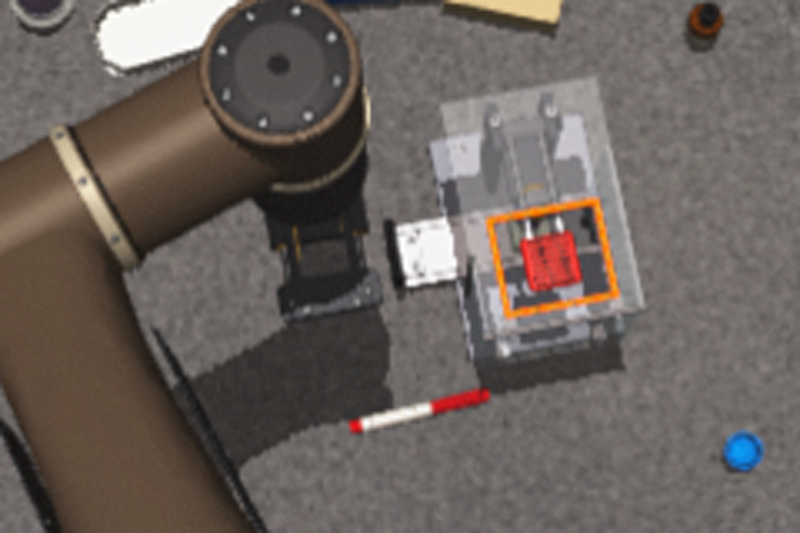

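View pics/side2.png

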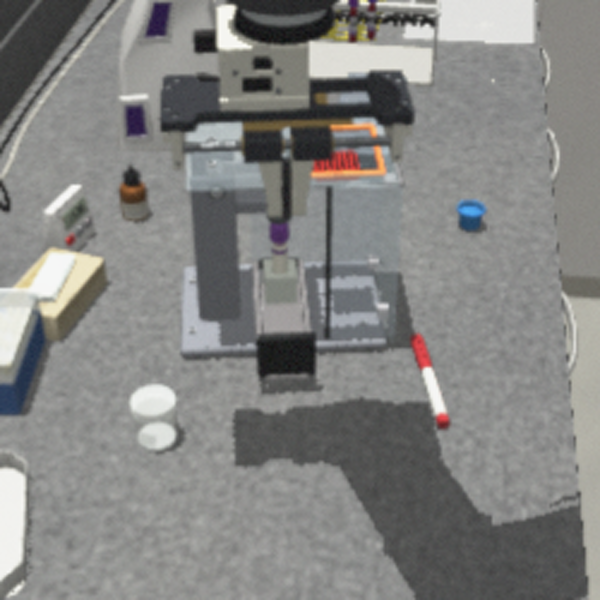

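View pics/wrist2.png

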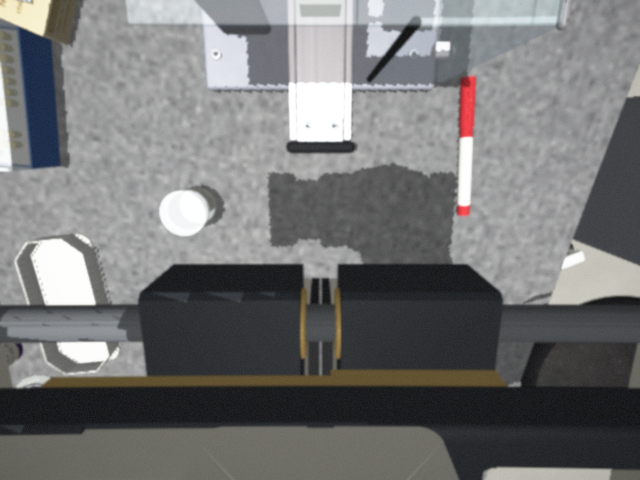

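Request:
{"fn": "carry_out", "kwargs": {
  "moves": "0 0.005 0.002 0 0 0 -0.05;0 0.015 0.005 0 0 0 -0.14;0 0.03 0.009 0 0 0 -0.26;0 0.047 0.015 0 0 0 -0.39;0 0.064 0.02 0 0 0 -0.52;0 0.081 0.025 0 0 0 -0.65;0 0.098 0.03 0 0 0 -0.78;0 0.115 0.036 0 0 0 -0.91;0 0.132 0.041 0 0 0 -1.04;0 0.149 0.046 0 0 0 -1.17;0 0.165 0.051 0 0 0 -1.3;0 0.177 0.055 0 0 0 -1.43;0 0.183 0.057 0 0 0 -1.53;0 0.185 0.0575 0 0 0 -1.57;0 0.185 0.0575 0 0 0 -1.57;0 0.185 0.0575 0 0 0 -1.57"
}}

```text
clock: 11.05
tool_pos: [0.5378, -0.0895, 0.4268]
orientation: [-180.0, 0.1, 11.1]
force: [0.5, 0.7, -1.0]
opening: 0.0008
```

Run:
```python
from h import *
P={n:ctrl.snapshot(n) for n in('side','wrist')}
save(P['wrist'],'wrist3')
p=P['side'];cv2.imwrite('pics/side3.png',cv2.resize(p['image'][130:330,240:440,::-1],(600,600),interpolation=cv2.INTER_CUBIC))
w=P['wrist']
# window / pad prediction in wrist
x,y,a=.5944,-.0783,np.radians(11.24);c,s=np.cos(a),np.sin(a)
W=lambda X,Y,Z:np.array([x+c*X-s*Y,y+s*X+c*Y,Z])
for X in(-.096,-.02):
  for Y in (-.043,.043): print(X,Y,proj(w,W(X,Y,.203)).round(0))
o=ctrl.get_obs();print(o['tool_pos'],o['orientation'])
```

```text
-0.096 -0.043 [328. 398.]
-0.096 0.043 [328. 246.]
-0.02 -0.043 [194. 404.]
-0.02 0.043 [194. 239.]
[ 0.53781301 -0.0892948   0.42715423] [-1.79997809e+02  5.36534122e-02  1.11355812e+01]
```

View pics/wrist3.png

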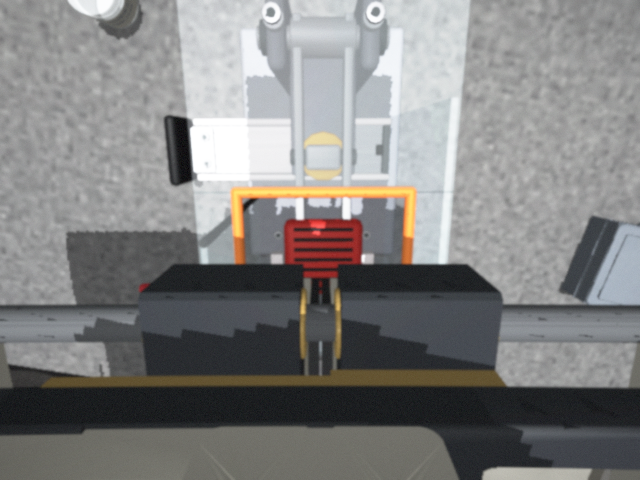

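View pics/side3.png

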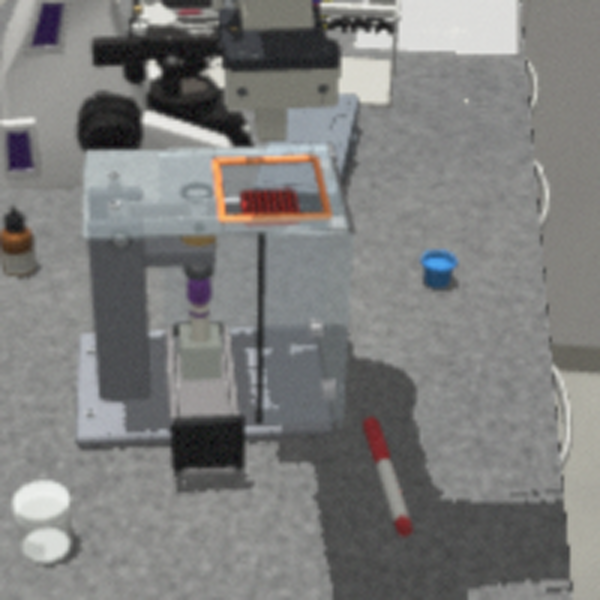

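Request:
{"fn": "carry_out", "kwargs": {
  "moves": "0 0 0 0.008 0 0 0;0 0 0 0.02 0 0 0;0 0 0 0.034 0 0 0;0 0 0 0.046 0 0 0;0 0 0 0.054 0 0 0;0 0 0 0.056 0 0 0;0 0 0 0.056 0 0 0"
}}

```text
clock: 11.85
tool_pos: [0.5378, -0.0895, 0.3714]
orientation: [180.0, 0.0, 11.2]
force: [0.5, 0.0, -0.3]
opening: 0.0004
```

Run:
```python
from h import *
P={n:ctrl.snapshot(n) for n in('side','wrist')}
save(P['wrist'],'wrist4')
p=P['side'];cv2.imwrite('pics/side4.png',cv2.resize(p['image'][130:280,250:400,::-1],(600,600),interpolation=cv2.INTER_CUBIC))
print(ctrl.get_obs()['force'])
```

```text
[ 0.17957292 -0.41622514  0.04894892]
```

View pics/wrist4.png

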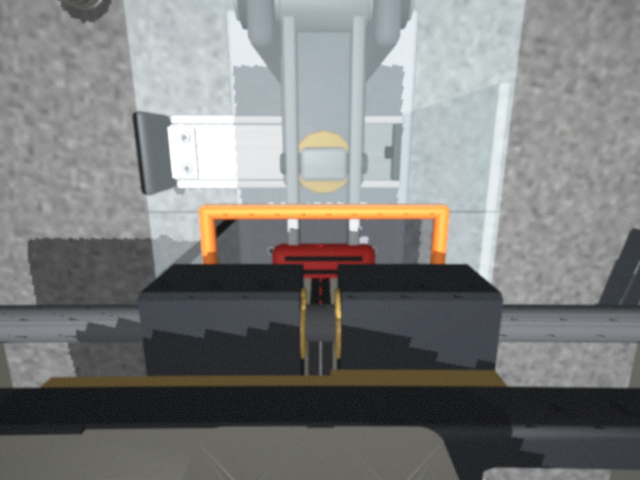

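View pics/side4.png

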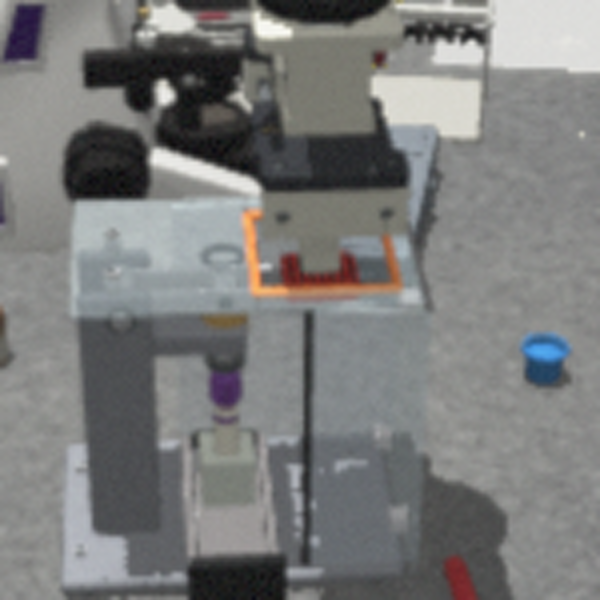

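Request:
{"fn": "carry_out", "kwargs": {
  "moves": "0 0 0 0.002 0 0 0;0 0 0 0.004 0 0 0;0 0 0 0.006 0 0 0;0 0 0 0.006 0 0 0"
}}

```text
clock: 12.35
tool_pos: [0.5378, -0.0895, 0.3659]
orientation: [180.0, -0.0, 11.2]
force: [-1.2, 0.9, 4.4]
opening: 0.0005
```

Request:
{"fn": "carry_out", "kwargs": {
  "moves": "0 0 0 0.002 0 0 0;0 0 0 0.004 0 0 0;0 0 0 0.006 0 0 0;0 0 0 0.008 0 0 0;0 0 0 0.01 0 0 0;0 0 0 0.011 0 0 0;0 0 0 0.011 0 0 0"
}}

```text
clock: 13.05
tool_pos: [0.5375, -0.0896, 0.3552]
orientation: [180.0, 0.0, 11.2]
force: [-4.8, 1.4, 9.1]
opening: 0.0006
```

Request:
{"fn": "carry_out", "kwargs": {
  "moves": "0 0 0 0.0015 0 0 0;0 0 0 0.003 0 0 0;0 0 0 0.0045 0 0 0;0 0 0 0.005 0 0 0"
}}

```text
clock: 13.45
tool_pos: [0.5375, -0.0896, 0.3504]
orientation: [180.0, 0.0, 11.2]
force: [-5.3, 2.2, 11.0]
opening: 0.0003
```

Request:
{"fn": "carry_out", "kwargs": {
  "moves": "0 0 0 0.001 0 0 0;0 0 0 0.001 0 0 0"
}}

```text
clock: 13.65
tool_pos: [0.5375, -0.0896, 0.3495]
orientation: [180.0, 0.0, 11.2]
force: [-5.2, 0.7, 9.4]
opening: 0.0006
```

Request:
{"fn": "carry_out", "kwargs": {
  "moves": "0 0 0 0.001 0 0 0;0 0 0 0.001 0 0 0"
}}

```text
clock: 13.85
tool_pos: [0.5376, -0.0896, 0.3485]
orientation: [180.0, -0.0, 11.2]
force: [-4.9, 0.5, 10.0]
opening: 0.0003
```

Request:
{"fn": "carry_out", "kwargs": {
  "moves": "0 0 0 0.001 0 0 0;0 0 0 0.001 0 0 0"
}}

```text
clock: 14.05
tool_pos: [0.5376, -0.0896, 0.3476]
orientation: [180.0, -0.0, 11.2]
force: [-4.7, 1.0, 11.0]
opening: 0.0007
```

Request:
{"fn": "carry_out", "kwargs": {
  "moves": "0 0 0 0.001 0 0 0;0 0 0 0.001 0 0 0"
}}

```text
clock: 14.25
tool_pos: [0.5376, -0.0896, 0.3468]
orientation: [180.0, -0.0, 11.2]
force: [-5.4, 1.3, 12.1]
opening: 0.0004
```

Request:
{"fn": "carry_out", "kwargs": {
  "moves": "0 0 0 0.001 0 0 0;0 0 0 0.001 0 0 0"
}}

```text
clock: 14.45
tool_pos: [0.5376, -0.0896, 0.3464]
orientation: [180.0, -0.0, 11.2]
force: [-7.5, 2.3, 17.2]
opening: 0.0006
```

Request:
{"fn": "carry_out", "kwargs": {
  "moves": "0 0 0 0.001 0 0 0;0 0 0 0.001 0 0 0"
}}

```text
clock: 14.65
tool_pos: [0.5376, -0.0896, 0.346]
orientation: [180.0, -0.1, 11.2]
force: [-8.7, 3.2, 22.8]
opening: 0.0007
```

Request:
{"fn": "carry_out", "kwargs": {
  "moves": "0 0 0 0.001 0 0 0;0 0 0 0.001 0 0 0;0 0 0 0.001 0 0 0;0 0 0 0.001 0 0 0;0 0 0 0.001 0 0 0;0 0 0 0.001 0 0 0;0 0 0 0.001 0 0 0;0 0 0 0.001 0 0 0;0 0 0 0.001 0 0 0;0 0 0 0.001 0 0 0;0 0 0 0.001 0 0 0;0 0 0 0.001 0 0 0;0 0 0 0.001 0 0 0;0 0 0 0.001 0 0 0;0 0 0 0.001 0 0 0;0 0 0 0.001 0 0 0"
}}

```text
clock: 16.25
tool_pos: [0.5375, -0.0896, 0.3456]
orientation: [179.9, -0.1, 11.2]
force: [-10.9, 4.0, 25.5]
opening: 0.0005
```

Run:
```python
from h import *
p=ctrl.snapshot('side');cv2.imwrite('pics/side5.png',cv2.resize(p['image'][130:280,250:400,::-1],(600,600),interpolation=cv2.INTER_CUBIC))
x,y,a=.5944,-.0783,np.radians(11.24)
print('stopper home top',proj(p,[x,y,.1115]).round(1),'5mm high',proj(p,[x,y,.1165]).round(1))
```

```text
stopper home top [224.3 306. ] 5mm high [222.7 305.9]
```

View pics/side5.png

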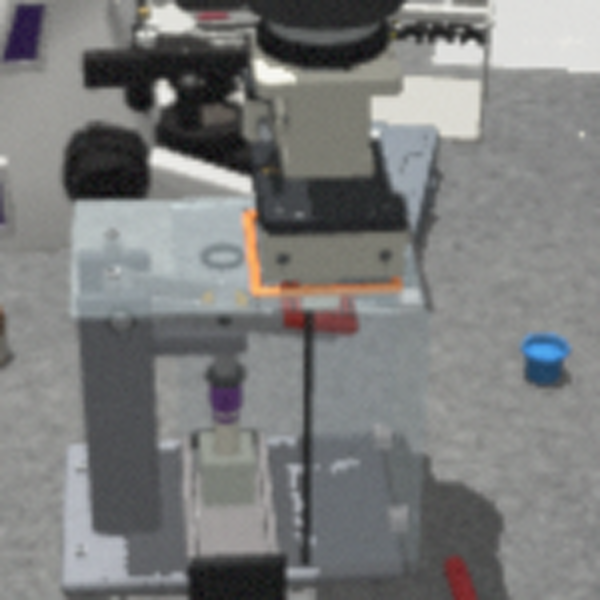

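Request:
{"fn": "carry_out", "kwargs": {
  "moves": "0 0 0 -0.003 0 0 0;0 0 0 -0.007 0 0 0;0 0 0 -0.011 0 0 0;0 0 0 -0.015 0 0 0;0 0 0 -0.019 0 0 0;0 0 0 -0.023 0 0 0;0 0 0 -0.027 0 0 0;0 0 0 -0.032 0 0 0;0 0 0 -0.042 0 0 0;0 0 0 -0.058 0 0 0;0 0 0 -0.078 0 0 0;0 0 0 -0.1 0 0 0;0 0 0 -0.12 0 0 0;0 0 0 -0.132 0 0 0;0 0 0 -0.135 0 0 0;0 0 0 -0.135 0 0 0"
}}

```text
clock: 17.9
tool_pos: [0.5377, -0.0895, 0.4775]
orientation: [-180.0, -0.0, 11.2]
force: [-0.7, 0.0, -0.6]
opening: 0.0008
```

Run:
```python
from h import *
P={n:ctrl.snapshot(n) for n in('side','wrist','top')}
save(P['wrist'],'wrist6');save(P['top'],'top6')
p=P['side'];cv2.imwrite('pics/side6.png',cv2.resize(p['image'][130:330,240:440,::-1],(600,600),interpolation=cv2.INTER_CUBIC))
```

View pics/side6.png

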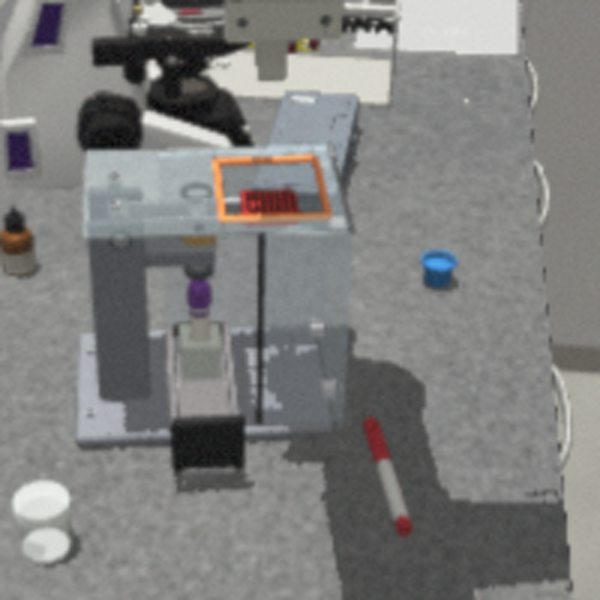

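View pics/wrist6.png

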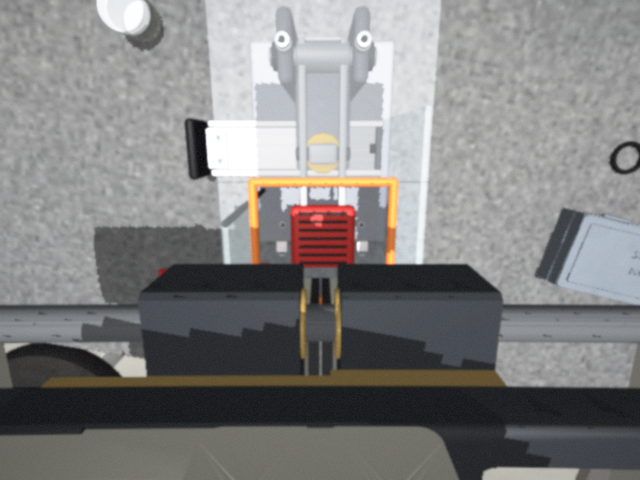

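View pics/top6.png

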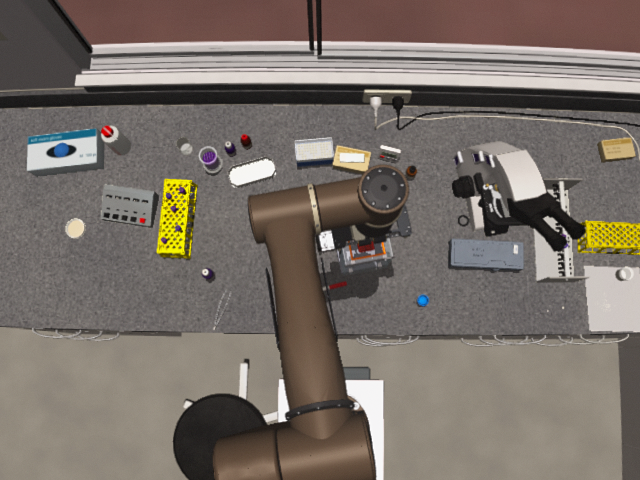

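Run:
```python
import cv2,numpy as np
o=[]
for n in('side3','side6'):
    a=cv2.imread(f'pics/{n}.png');c=a[240:360,150:250];o.append(cv2.resize(c,None,fx=4,fy=4,interpolation=cv2.INTER_CUBIC))
    print(n,[(r,a[r,195:204].mean(0).round().astype(int).tolist()) for r in range(264,330,4)])
cv2.imwrite('pics/cmp.png',np.hstack(o))
```

```text
side3 [(264, [84, 82, 81]), (268, [88, 87, 85]), (272, [69, 68, 66]), (276, [57, 56, 54]), (280, [80, 51, 66]), (284, [99, 49, 80]), (288, [92, 46, 74]), (292, [84, 44, 69]), (296, [82, 42, 66]), (300, [81, 40, 66]), (304, [88, 70, 86]), (308, [111, 115, 122]), (312, [111, 108, 115]), (316, [99, 82, 94]), (320, [122, 128, 131]), (324, [125, 135, 137]), (328, [126, 135, 137])]
side6 [(264, [84, 82, 80]), (268, [87, 86, 84]), (272, [67, 66, 64]), (276, [53, 53, 50]), (280, [81, 49, 67]), (284, [107, 53, 85]), (288, [107, 52, 86]), (292, [96, 47, 76]), (296, [86, 44, 69]), (300, [82, 41, 65]), (304, [83, 43, 67]), (308, [92, 69, 84]), (312, [100, 87, 98]), (316, [96, 78, 91]), (320, [120, 127, 128]), (324, [124, 134, 135]), (328, [123, 133, 136])]
```

View pics/cmp.png

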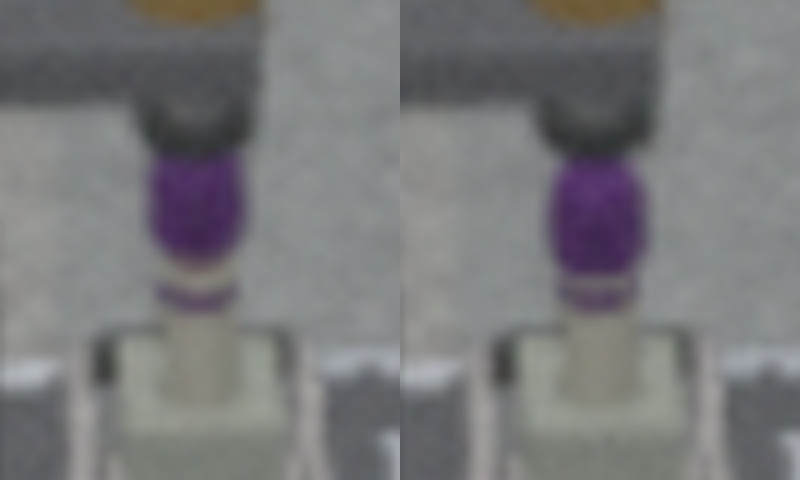

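Run:
```python
from h import *
p=ctrl.snapshot('side')
x,y=.5944,-.0783;cam=ray(p,(240,320))[0];d=np.array([cam[0]-x,cam[1]-y]);d/=np.linalg.norm(d)
for h in (0,.003,.005,.008):
    q=proj(p,[x+d[0]*.01,y+d[1]*.01,.091+h]);print(h,'bottom front row in 3x crop',((q[0]-130+.5)*3).round(1))
q=proj(p,[x+d[0]*.02,y+d[1]*.02,.05]);
s=p['image'].astype(float)
print(cv2.resize(p['image'][130:330,240:440],(600,600),interpolation=cv2.INTER_CUBIC)[296:322:2,195:204].mean(1).round().astype(int).tolist())
# push plate top edge registration: front face at Y=.131 z .0705
a=np.radians(11.24);print('plate top row', ((proj(p,[x-np.sin(a)*.131,y+np.cos(a)*.131,.0705])[0]-129.5)*3).round(1))
# nest/tube bottom: tube entry
```

```text
0 bottom front row in 3x crop 311.7
0.003 bottom front row in 3x crop 308.8
0.005 bottom front row in 3x crop 306.8
0.008 bottom front row in 3x crop 303.8
[[68, 43, 84], [68, 43, 84], [67, 43, 83], [66, 41, 82], [67, 41, 83], [68, 46, 84], [84, 69, 93], [102, 94, 103], [97, 88, 100], [90, 77, 96], [93, 80, 98], [112, 106, 110], [130, 128, 120]]
plate top row 422.8
```

```bash
python3 -c "
from plant import ctrl
print(ctrl.close_job(), ctrl.get_obs()['clock'])"
```

```text
the job is handed in; nothing more can be done
the job is handed in; nothing more can be done
```

The job is done and handed in at about 18 s of the 48 s allowed. By my checks, the stopper is home and the lever is back up.

- **Slide:** I pushed the plate in with the closed fingertips until it met its stop. The push force rose from about 2 N to about 40 N with almost no further motion. The stop came within about 2 mm of the predicted fully-in position.
- **Lever:** I reached through the window and pressed the paddle down about 21 mm, with about 12 N just before home. The force then rose steeply to 25 N at the bottom. I held it there for 1.6 s and rose straight up.
- **Last pictures:**
  - The lever is back at rest and the slide is in.
  - The red marker and blue cap look unmoved in the side view, and so do the stain bottle and forceps in the top view. I compared these by eye only. The jar shows where I expected it.
  - The tool is clear above the guard, and its force reading is close to zero.
- **Less certain:** I could not read the stopper's seating directly, only from forces and pixels. It sank about 4.5 to 5 mm in the side view. Its lower edge shows about 4 mm above where my fit predicts it when home, but the push plate is off by a similar amount in the same direction. I put that down to the fit, because the force rise agrees with the stopper being home.

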